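# Snap ring onto an axle stub, held spread at its groove

## Task

Lift the handled grease pot off the end of the axle that stands in the vise and set it down gently, upright, fully on the plywood square. Then take the snap-ring pliers from their wooden rest, squeeze the handles together so that the ring opens, slide the open ring down over the axle to its groove, level with the bearing's face, and finish there still gripping the squeezed pliers, so that the ring is held spread at the groove. Do not tip or drop the pot, and leave the other things on the bench where they are.

Things in the scene. Friction and masses are not known exactly. Their poses are not given: they have to be found in the camera images.
- pot: Grease pot, loose, about 0.35 kg: a round lidded can of bare metal, 80 mm across and 74 mm high, with a rigid arched handle on top. It starts standing on the axle's end. Origin: centre of its underside; z up its axis, y along the handle bar.
- pot_handle (a point): Middle of the pot's handle bar, 118 mm above the pot's underside. The bar is level, 72 mm long along y, 12 mm x 12 mm in section; two uprights leave 60 mm clear between them, and there are 38 mm of air between bar and lid.
- pot_foot (a point): Centre of the pot's underside (the flat bottom is 72 mm across); axes as the pot's.
- pad_top (a point): Centre of the top of the plywood square on the bench, 150 mm x 150 mm, 6 mm thick, fixed; x and y along its sides. It lies on one side of the vise, the pliers' rest on the other; which side is which changes.
- axle_end (a point): Centre of the flat upper end of the upright axle clamped in the bench vise, 156 mm above the bench; z up the axle. Axle 40 mm in diameter, its top 4 mm chamfered to 32 mm. Vise and axle are fixed; jaws 110 mm high, 88 mm wide; screw and handle stick out up to 125 mm towards the robot, 70 mm above the bench.
- groove (a point): On the axle's axis at the height of the ring groove, 16 mm below the axle's end: a dark recess 4.5 mm high just above the flat upper face of a bearing 80 mm in diameter. A ring lying on the bearing's face has its mid-height 0.5 mm below this point. z up the axle.
- ring_center (a point): Centre of the snap ring's opening, at the ring's mid-height, fixed in the frame of the pliers; z is the ring's axis (up), x points from handles to ring. The ring is a steel C, 3 mm thick: open it lets a 48 mm shaft through (56 mm outside, 64 mm at the lugs), relaxed only about 37 mm. It starts about 37 mm above the bench, in the air.
- pliers_grip (a point): Where to grip the pliers: midway between the handles, half-way up them; 120 mm behind ring_center along x, 28.5 mm above it, same axes; at the start 66 mm above the bench. Handles run along x, each 8 mm wide, 12 mm high; over their outsides they measure 54 mm here when relaxed (58 mm 11 mm farther back), 32 mm and parallel when squeezed.
- lever_l (a joint): Angle of each handle of the pliers: 0 = relaxed (ring closed), 0.2 rad = squeezed against a stop (ring fully open). Both move symmetrically against a return spring that takes about 5 N on each handle. A firm grip of 40 to 100 N does no harm; the stop gives a little (about 0.23 rad, 26 mm over the handles, at 80 N). Let go, they spring back to 0.
- pliers: The snap-ring pliers with the ring on pins under their tips, loose, all in one, 0.2 kg, 170 mm long. Origin: underside of the pivot; x to the ring, z up; grip 55 mm behind, ring centre 65 mm ahead and 22.5 mm below. They lie on a fixed wooden rest: posts under the handle ends and under the pivot, whose pin hangs 6 mm into a slot across the post (1.5 mm play along x). Handles are free from 43 mm behind to 38 mm ahead of the grip, 48 mm of air below.
- hammer: Bystander: hammer lying far behind the vise.
- brush: Bystander: brush lying to the far right.
- tube: Bystander: short steel tube, 48 mm across, 70 mm high, standing behind the vise.
- bolt_tin: Bystander: small open tin, 90 mm x 70 mm x 40 mm, on the right.
- grinder: Bystander: angle grinder lying on the left.
There are look-alikes about, which are no part of the job. Leave any green look-alike of the pot alone. What is shaped like the pliers but blue is not meant.

How it is judged:
By the outcome, as a careful person would: the job done as asked, in the order asked, and still so for the second after the job is handed in, while the arm keeps its last pose, push and grip.
It also fails if it takes over 59 s, if anything falls off the work surface, if the arm or the gripper's body presses on something with over 40 N, if the wrist force passes 120 N, or if a joint passes its speed limit or range.

## Robot

A 7-joint arm with a two-finger parallel gripper is mounted at the origin on the work surface. World frame = base frame: x ahead of the robot, y to its left, z up, the work surface at z = 0. Lengths are in m, angles in rad, forces in N, time in s.
With the tool pointing down it reaches from about 0.4 to 0.85 m from the base axis. Payload 10.4 kg.
Tool frame: the origin (TCP) lies on the mounting face of the last link; the fingertips stand 173 mm ahead of it and the grasp point (between the pads) lies 155 mm ahead of it (manip.tip_extent is the distance from the TCP to the fingertips, in m); z points along the fingers, y is the line along which they close (so a half turn about z gives the same grasp; the last joint's range is limited). The gripper opens to 85 mm and grips with 20 to 120 N. Pads are 22 mm wide; open, the fingers measure 114 mm over their backs; the gripper's body (76 mm by 85 mm) begins 54 mm behind the grasp point. The pads swing forward as they close: fully open they stand 13 mm farther back than shut.
Start: joints at [1.087, 0.332, -0.065, 1.46, 0.022, 1.35, -0.088], TCP at [0.278, -0.56, 0.405] pointing down, gripper open.
Joint ranges: [-2.6, 2.6], [-0.5, 2.12], [-1.47, 1.34], [0.16, 2.42], [-1.27, 4.41], [0.06, 2.06], [-2.6, 2.6]. Speed limits (rad/s): [2.22, 2.22, 2.79, 2.79, 3.14, 3.14, 3.14].

## Interface

Orientations are given as a unit quaternion [x, y, z, w].
In Python, from workcell import manip gives the robot as it stands.
- The arm moves only by the tool move_arm, never from a script. Its argument "plan" is one flat list of numbers, 7 for each row, row after row: the turn, a rotation vector about the tool's x, y, z in rad, then the shift along the tool's x, y, z in m, then the finger opening in m, from 0 to 0.0854. In form: [ax, ay, az, dx, dy, dz, gripper, ax, ay, az, dx, dy, dz, gripper, ...]. A call has 1 to 12 rows; each row is the pose to reach, as a shift and turn from the pose commanded when the call began, along the tool's axes at that moment; what a row does not reach only later rows make up. A row lasts 1/8 s, in which the tool goes at most 62.5 mm and 10.7 degrees, less where a joint would pass 70% of its speed; a pose out of reach is approached as far as the arm can. A call with a gripper value outside its range is refused whole. The fingers move at their own pace and stop on an object; "squeeze" is the grip in N (left out, the last holds). Time passes only in rows, so rows that repeat a pose let the fingers close. It gives the time, the measured TCP pose, the force, the opening and the grip force at its end, in the units of the state.
- manip.get_obs(): the state, without advancing time (a new reading comes with each control period).
- manip.camera(name): name is "scene" or "top"; returns a dict with "color" (480x640x3 uint8, red, green, blue), "fx", "fy", "cx", "cy" (pixels), "cam_to_world" (4x4, takes a point from camera to world coordinates). Camera axes: x right, y down, z forward; pixel columns grow to the right and rows downward; lengths in m; the calibration is good to about 2 mm. A picture is of the moment at which its call begins. There is no depth.
- manip.hand_in(): hands the job in; it is judged then, once.
Trained networks look in a picture, given as the dict that the camera call returned (one of the last four; its "shot" number tells which), for a name from the list of things; names that differ only in an ending like _2 or _b are one class to them, and where a whole thing is asked for, a point or a joint stands for the part that bears it (a point fixed in the world has none). Each returns a list of dicts, best first, with "conf" (0 to 1); they miss things now and then, are a little off and sometimes report something else, mostly with a low value. They report only what shows in the picture. A call takes as long as a camera call. They do not tell look-alikes from the thing itself.
- manip.look_for(picture, label): "position" ([x, y, z] in m, in the coordinates of the camera as it stood for that picture, good to about 4 mm: the middle of the surface that is visible of it).
- manip.silhouettes(picture, label): "pixels" (480x640 bool, what is visible of it).
- manip.tip_of(picture, label): "position" ([x, y, z] in m, in the coordinates of the camera as it stood for that picture, good to about 4 mm: a listed point, or the origin of a listed thing).
The state is a dict: "clock": time; "joint_pos": joint angles; "joint_velocities": joint speeds; "tau": joint torques, N m; "position": TCP position; "ee_rot": TCP orientation; "ft_force": force on the tool from outside, world axes, zero at the start; "torque": the same for the moment, N m; "grip_width": opening from 0.0 (shut) to 1.0 (fully open); "grasp_force": force on a finger pad.
Only numpy, scipy, OpenCV 4.12 (cv2) and the standard library are available. Lean on these libraries where they do the work, as an engineer would, in place of code of your own. Each camera call takes 0.05 s, during which the arm holds its last target. There are 200 camera calls.

## Working session

There is one attempt and no reset: what is moved stays moved. The work goes in short steps, Python scripts to look and compute and a tool call to move; the robot and the scene stay as the last step left them, time stands still between calls to the robot, and variables do not carry over. Pictures are saved under pics/ and viewed, at most 10 in all, crops included, and the job is handed in when it is done.

Besides the shell and the picture viewer there is one more tool, called after "Request:" in YAML: its name, and indented under it one key for each argument. move_arm: Moves the arm, as the interface text tells. Its arguments: {"type":"object","properties":{"plan":{"type":"array","items":{"type":"number"}},"squeeze":{"type":"number"}},"required":["plan"]}

```bash
mkdir -p pics; cat > h.py <<'E'
import numpy as np, cv2
from workcell import manip
from scipy.spatial.transform import Rotation as R
def w(pic,p):
    T=np.array(pic["cam_to_world"]); return T[:3,:3]@np.array(p)+T[:3,3]
def ray(pic,u,v,z):
    T=np.array(pic["cam_to_world"]); d=T[:3,:3]@np.array([(u-pic["cx"])/pic["fx"],(v-pic["cy"])/pic["fy"],1]); o=T[:3,3]
    return o+d*(z-o[2])/d[2]
def px(pic,P):
    T=np.array(pic["cam_to_world"]); c=T[:3,:3].T@(np.array(P)-T[:3,3]); return pic["fx"]*c[0]/c[2]+pic["cx"],pic["fy"]*c[1]/c[2]+pic["cy"]
def save(pic,n,crop=None,s=1):
    im=pic["color"][:,:,::-1]
    if crop: im=im[crop[1]:crop[3],crop[0]:crop[2]]
    cv2.imwrite("pics/"+n,cv2.resize(im,None,fx=s,fy=s,interpolation=cv2.INTER_CUBIC))
E
python3 - <<'E'
from h import *
np.set_printoptions(precision=4,suppress=True)
o=manip.get_obs(); print(o)
for n in("scene","top"):
    p=manip.camera(n); save(p,n+"1.png"); print(n,p["fx"],np.array(p["cam_to_world"]))
    for l in("pot_foot","pot_handle","pad_top","axle_end","groove","ring_center","pliers_grip","pliers"):
        for d in manip.tip_of(p,l): 
            q=w(p,d["position"]); print(l,round(d["conf"],2),q,np.round(px(p,q)))
E
```

```text
{'clock': 0.0, 'joint_pos': array([ 1.0874,  0.3328, -0.0647,  1.461 ,  0.0216,  1.3499, -0.0885]), 'joint_velocities': array([ 0.0014,  0.0003, -0.    , -0.0016, -0.0013,  0.0016, -0.0002]), 'tau': array([  0.0009, -62.5425,   0.0497, -39.16  ,   0.0163,   0.0098,
        -0.    ]), 'position': array([ 0.2778, -0.5597,  0.4039]), 'ee_rot': array([ 0.9736,  0.2284, -0.0002, -0.0007]), 'ft_force': array([0.0174, 0.6236, 0.4567]), 'torque': array([-0.0302, -0.0367,  0.0001]), 'grasp_force': 0.0, 'grip_width': 1.0034621099201493}
scene 461.11002396420616 [[ 0.7674  0.4702 -0.4358  1.0476]
 [ 0.641  -0.5784  0.5046 -0.6268]
 [-0.0148 -0.6666 -0.7452  1.058 ]
 [ 0.      0.      0.      1.    ]]
pot_foot 0.98 [ 0.5936 -0.0336  0.155 ] [327. 250.]
pot_foot 0.73 [ 0.7737  0.0851 -0.0041] [404. 293.]
pot_handle 0.89 [ 0.5979 -0.0348  0.2716] [329. 219.]
pot_handle 0.7 [0.5915 0.1076 0.114 ] [358. 228.]
pad_top 0.75 [0.5096 0.3188 0.0064] [373. 201.]
pad_top 0.45 [ 0.5953 -0.0337  0.2704] [328. 219.]
axle_end 0.67 [ 0.5955 -0.0367  0.1559] [327. 251.]
groove 0.63 [ 0.5952 -0.032   0.1373] [328
[... 577 characters left out ...]
0.1171] [279. 221.]
pad_top 0.57 [0.5148 0.3198 0.0079] [216. 254.]
pad_top 0.5 [ 0.7839 -0.1981 -0.0026] [370. 171.]
pad_top 0.45 [ 0.5686 -0.2723  0.0385] [398. 230.]
axle_end 0.64 [ 0.5988 -0.0361  0.1557] [325. 214.]
groove 0.71 [ 0.5985 -0.0367  0.1408] [325. 216.]
ring_center 0.92 [ 0.5728 -0.2738  0.0352] [398. 229.]
ring_center 0.77 [ 0.3196 -0.4399  0.0038] [453. 306.]
ring_center 0.52 [ 0.5956 -0.0335  0.1573] [324. 215.]
ring_center 0.17 [ 0.4384 -0.5099  0.    ] [471. 269.]
pliers_grip 0.69 [ 0.2073 -0.3837  0.0164] [439. 342.]
pliers_grip 0.68 [ 0.4498 -0.2812  0.0662] [404. 265.]
pliers 0.77 [ 0.5097 -0.2735  0.06  ] [400. 246.]
pliers 0.58 [ 0.2552 -0.4082  0.0202] [446. 326.]
```

View pics/scene1.png

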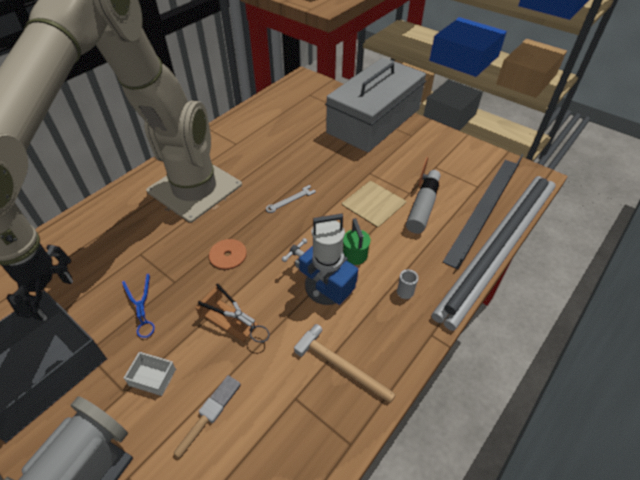

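```bash
python3 - <<'E'
import cv2
im=cv2.imread("pics/top1.png")[160:360,190:480]
cv2.imwrite("pics/top1c.png",cv2.resize(im,(783,540),interpolation=cv2.INTER_CUBIC))
E
```

```text
(no output)
```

View pics/top1c.png

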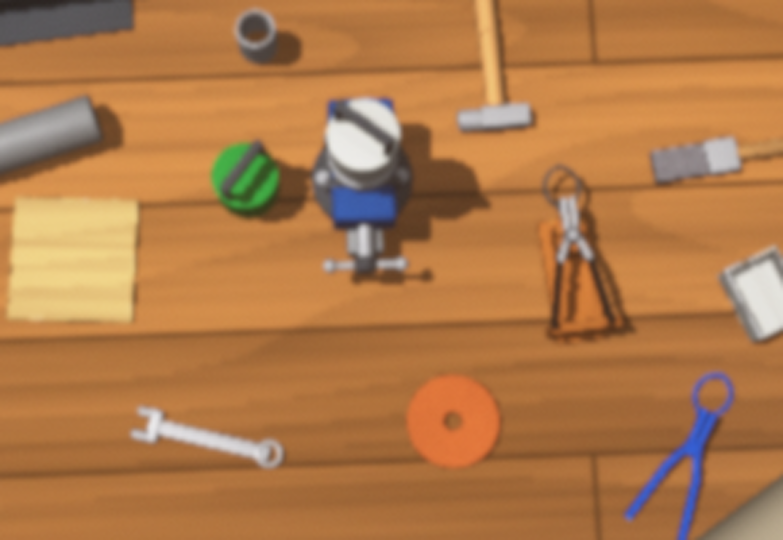

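The metal pot stands on the axle at scene (328,235); the green pot at (356,243) is the look-alike. The dark pliers on the wooden rest at scene (235,315) are the ones meant, and the blue ones at (140,306) are not; the enlarged top crop confirms both. The pad is at scene (373,202), left of the vise. Next I measure the directions.

```bash
cat > m.py <<'E'
from h import *
np.set_printoptions(precision=4,suppress=True)
from collections import defaultdict
E
python3 - <<'E'
from m import *
exp={"pot_handle":(.597,-.035,.274),"pot_foot":(.597,-.035,.156),"axle_end":(.597,-.035,.156),"groove":(.597,-.035,.14),"ring_center":(.571,-.272,.037),"pliers_grip":(.45,-.28,.066),"pliers":(.51,-.275,.06),"pad_top":(.512,.319,.006)}
for n in("scene","top"):
  acc=defaultdict(list)
  for k in range(3):
    p=manip.camera(n)
    for l,e in exp.items():
        for d in manip.tip_of(p,l):
            q=w(p,d["position"])
            if np.linalg.norm(q-e)<.03: acc[l].append(q); break
  for l in acc: print(n,l,len(acc[l]),np.mean(acc[l],0),np.std(acc[l],0))
  # handle bar: dark pixels on metal pot
  s=[d for d in manip.silhouettes(p,"pot_handle")]
  for d in s: 
    m=d["pixels"]; v,u=np.nonzero(m); print(n,"sil",round(d["conf"],2),m.sum(),u.mean(),v.mean())
  c=px(p,(.597,-.035,.27)); x0,y0=int(c[0])-40,int(c[1])-40
  save(p,n+"_pot.png",(x0,y0,x0+80,y0+80),5); print(x0,y0)
  c=px(p,(.51,-.275,.05)); x0,y0=int(c[0])-45,int(c[1])-45
  save(p,n+"_pl.png",(x0,y0,x0+90,y0+90),5); print(x0,y0)
a=[cv2.resize(cv2.imread("pics/"+f),(400,300) if 0 else (300,300)) for f in("scene_pot.png","top_pot.png")]
b=[cv2.resize(cv2.imread("pics/"+f),(300,300)) for f in("scene_pl.png","top_pl.png")]
cv2.imwrite("pics/grid.png",np.vstack([np.hstack(a),np.hstack(b)]))
E
```

```text
scene pot_handle 3 [ 0.5961 -0.0338  0.2711] [0.0004 0.0003 0.001 ]
scene pot_foot 3 [ 0.5919 -0.0341  0.1552] [0.0014 0.0021 0.0004]
scene groove 3 [ 0.595  -0.0308  0.1388] [0.0003 0.0015 0.0008]
scene ring_center 3 [ 0.5714 -0.274   0.0365] [0.0012 0.0003 0.001 ]
scene pliers_grip 3 [ 0.4528 -0.2827  0.0658] [0.0012 0.0006 0.0008]
scene pliers 3 [ 0.5014 -0.2786  0.0592] [0.0007 0.0013 0.0008]
scene pad_top 3 [0.5095 0.3208 0.0049] [0.001  0.0007 0.0015]
scene axle_end 2 [ 0.5945 -0.0344  0.1541] [0.0013 0.0018 0.0002]
scene sil 0.88 1263 328.29928741092635 236.56294536817103
scene sil 0.6 920 356.49891304347824 243.6358695652174
scene sil 0.5 1260 210.57460317460317 410.50873015873015
288 179
195 272
top pot_handle 3 [ 0.5964 -0.033   0.2711] [0.0013 0.0017 0.0014]
top pot_foot 3 [ 0.5978 -0.0313  0.1547] [0.0004 0.0007 0.0009]
top axle_end 3 [ 0.5972 -0.0352  0.1542] [0.0011 0.0012 0.0006]
top groove 3 [ 0.5984 -0.0345  0.1402] [0.002  0.0002 0.0015]
top ring_center 3 [ 0.5711 -0.2728  0.0369] [0.0013 0.002  0.0008]
top pliers_grip 3 [ 0.4525 -0.2813  0.066 ] [0.0012 0.0009 0.0023]
top pliers 3 [ 0.5095 -0.2739  0.058 ] [0.0004 0.0005 0.0014]
top pad_top 3 [0.5138 0.3225 0.005 ] [0.0011 0.0019 0.0003]
top sil 0.59 625 324.0816 211.7824
284 165
355 201
```

View pics/grid.png

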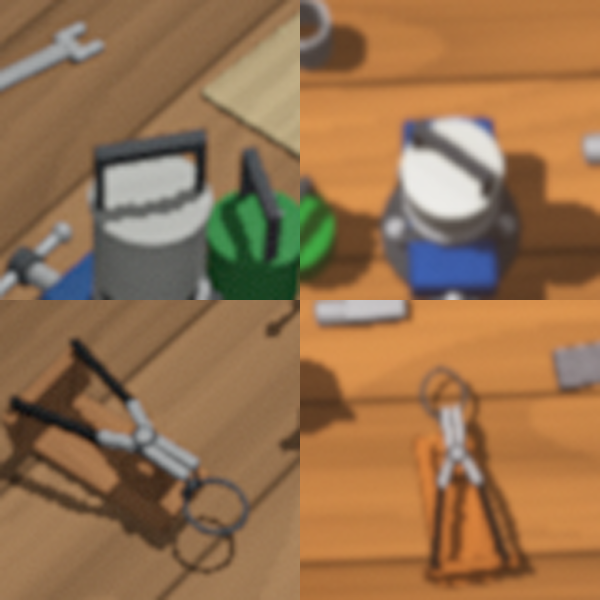

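```bash
python3 - <<'E'
from m import *
s=manip.camera("scene");t=manip.camera("top")
def a(p,q1,q2,z):
    A=ray(p,*q1,z);B=ray(p,*q2,z);print((A+B)[:2]/2,np.linalg.norm(A-B),np.degrees(np.arctan2(*(A-B)[1::-1])))
a(t,(314.9,199.7),(335.5,214.3),.276); a(s,(313.9,219.8),(342.9,215.5),.276)
for p,h1,h2,rc,pv in((t,(355+.3*136,201+.3*268),(355+.3*205,201+.3*265),(397.9,228.9),(402.1,246.9)),(s,(195+.3*75,272+.3*45),(195+.3*13,272+.3*103),(195+.3*216,272+.3*206),(195+.3*145,272+.3*137))):
    H=(ray(p,*h1,.066)+ray(p,*h2,.066))/2;Rg=ray(p,*rc,.037);V=ray(p,*pv,.068)
    print(H,V,Rg,np.degrees(np.arctan2(*(Rg-H)[1::-1])),np.linalg.norm((Rg-H)[:2]))
T=manip.get_obs();q=R.from_quat(T["ee_rot"]);print(q.as_matrix(), np.array(T["position"])+.155*q.as_matrix()[:,2])
E
```

```text
[ 0.5903 -0.0366] 0.07258614469744692 51.62782473958682
[ 0.5968 -0.0343] 0.06936081229537987 -129.39969567789316
[ 0.3976 -0.2845  0.066 ] [ 0.5061 -0.2787  0.068 ] [ 0.5718 -0.2736  0.037 ] 3.5662850585228374 0.1746256455472999
[ 0.4037 -0.2849  0.066 ] [ 0.5063 -0.2761  0.068 ] [ 0.5734 -0.2734  0.037 ] 3.8878553166228906 0.1700856535691197
[[ 0.8957  0.4447  0.0001]
 [ 0.4447 -0.8957 -0.0001]
 [ 0.      0.0001 -1.    ]] [ 0.278  -0.5598  0.2497]
```

Request:
move_arm:
  plan: [0, 0, -0.1, 0.03, -0.02, -0.05, 0.0854, 0, 0, -0.2, 0.08, -0.05, -0.09, 0.0854, 0, 0, -0.3, 0.13, -0.083, -0.1, 0.0854, 0, 0, -0.4, 0.18, -0.115, -0.1, 0.0854, 0, 0, -0.43, 0.23, -0.147, -0.1, 0.0854, 0, 0, -0.43, 0.28, -0.178, -0.1, 0.0854, 0, 0, -0.43, 0.33, -0.21, -0.1, 0.0854, 0, 0, -0.43, 0.38, -0.241, -0.1, 0.0854, 0, 0, -0.43, 0.43, -0.273, -0.1, 0.0854, 0, 0, -0.43, 0.48, -0.304, -0.1, 0.0854, 0, 0, -0.43, 0.51, -0.323, -0.1, 0.0854, 0, 0, -0.43, 0.52, -0.329, -0.1, 0.0854]

```text
clock: 5.3
position: [0.598, -0.0314, 0.5044]
ee_rot: [0.902, 0.432, 0.0, -0.001]
ft_force: [-0.1, 0.2, 0.3]
grip_width: 1.004
grasp_force: 0.0
```

Request:
move_arm:
  plan: [0, 0, 0, -0.003, 0, 0.03, 0.0854, 0, 0, 0, -0.003, 0, 0.06, 0.0854, 0, 0, 0, -0.003, 0, 0.075, 0.0854, 0, 0, 0, -0.003, 0, 0.075, 0.0854, 0, 0, 0, -0.003, 0, 0.075, 0.04, 0, 0, 0, -0.003, 0, 0.075, 0.02, 0, 0, 0, -0.003, 0, 0.075, 0.0, 0, 0, 0, -0.003, 0, 0.075, 0.0, 0, 0, 0, -0.003, 0, 0.075, 0.0]
  squeeze: 50

```text
clock: 6.42
position: [0.5955, -0.036, 0.4301]
ee_rot: [0.902, 0.431, 0.0, 0.0]
ft_force: [-1.0, 0.7, 2.2]
grip_width: 0.129
grasp_force: 49.2
```

Request:
move_arm:
  plan: [0, 0, 0, 0, 0, -0.015, 0, 0, 0, 0, 0, 0, -0.04, 0, 0, 0, 0, 0.005, -0.006, -0.055, 0, 0, 0, 0, 0.02, -0.026, -0.055, 0, 0, 0, 0, 0.045, -0.058, -0.055, 0, 0, 0, 0, 0.075, -0.096, -0.055, 0, 0, 0, 0, 0.105, -0.135, -0.055, 0, 0, 0, 0, 0.135, -0.173, -0.055, 0, 0, 0, 0, 0.165, -0.212, -0.055, 0, 0, 0, 0, 0.195, -0.25, -0.055, 0, 0, 0, 0, 0.216, -0.277, -0.04, 0, 0, 0, 0, 0.225, -0.289, -0.02, 0]

```text
clock: 7.92
position: [0.5108, 0.3231, 0.4495]
ee_rot: [0.902, 0.432, 0.0, -0.0]
ft_force: [0.8, -0.9, -4.0]
grip_width: 0.127
grasp_force: 49.1
```

```bash
python3 - <<'E'
from m import *
p=manip.camera("scene"); save(p,"carry.png",(240,90,480,270),3)
for l in("pot_foot","pad_top"):
  for d in manip.tip_of(p,l): print(l,round(d["conf"],2),w(p,d["position"]))
E
```

```text
pot_foot 0.88 [ 0.5948  0.109  -0.    ]
pot_foot 0.67 [0.5078 0.3289 0.174 ]
pad_top 0.63 [0.5095 0.3209 0.0061]
```

View pics/carry.png

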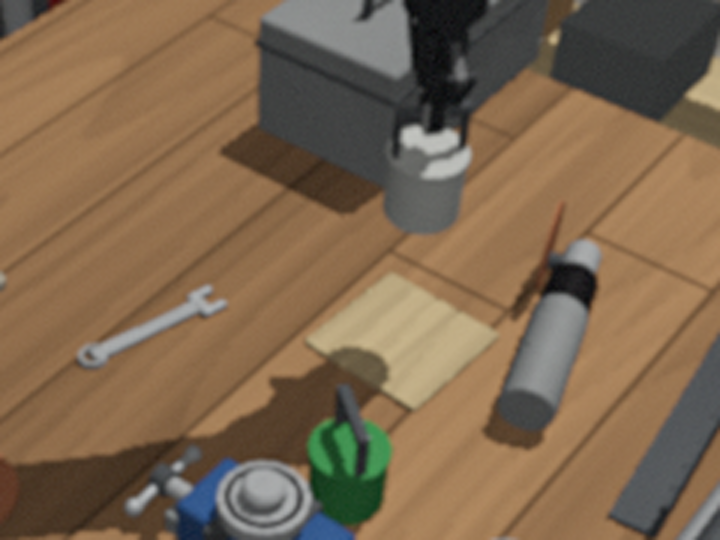

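The pot hangs upright at crop (425,180) over the pad at (400,340). The axle is bare at (263,492). Now lowering the pot.

Request:
move_arm:
  plan: [0, 0, 0, 0, 0, 0.02, 0, 0, 0, 0, 0, 0, 0.06, 0, 0, 0, 0, 0, 0, 0.1, 0, 0, 0, 0, 0, 0, 0.135, 0, 0, 0, 0, 0, 0, 0.155, 0, 0, 0, 0, 0, 0, 0.163, 0, 0, 0, 0, 0, 0, 0.166, 0, 0, 0, 0, 0, 0, 0.168, 0, 0, 0, 0, 0, 0, 0.169, 0, 0, 0, 0, 0, 0, 0.169, 0]

```text
clock: 9.32
position: [0.5123, 0.3205, 0.2811]
ee_rot: [0.902, 0.431, 0.0, 0.0]
ft_force: [-0.1, 0.4, -3.3]
grip_width: 0.127
grasp_force: 49.0
```

Request:
move_arm:
  plan: [0, 0, 0, 0, 0, 0.001, 0, 0, 0, 0, 0, 0, 0.002, 0, 0, 0, 0, 0, 0, 0.002, 0]

```text
clock: 9.7
position: [0.5123, 0.321, 0.2801]
ee_rot: [0.902, 0.431, 0.001, -0.0]
ft_force: [-4.5, -0.7, 7.5]
grip_width: 0.13
grasp_force: 50.6
```

Request:
move_arm:
  plan: [0, 0, 0, 0, 0, 0, 0.02, 0, 0, 0, 0, 0, 0, 0.04, 0, 0, 0, 0, 0, 0, 0.0854, 0, 0, 0, 0, 0, 0, 0.0854, 0, 0, 0, 0, 0, -0.02, 0.0854, 0, 0, 0, 0, 0, -0.06, 0.0854, 0, 0, 0, 0, 0, -0.12, 0.0854, 0, 0, 0, 0, 0, -0.18, 0.0854, 0, 0, 0, 0, 0, -0.2, 0.0854]

```text
clock: 10.82
position: [0.5117, 0.321, 0.4847]
ee_rot: [0.902, 0.431, 0.003, -0.0]
ft_force: [-0.1, 0.1, -1.2]
grip_width: 0.999
grasp_force: 0.0
```

```bash
python3 - <<'E'
from m import *
p=manip.camera("scene"); save(p,"placed.png",(290,130,450,250),4)
for l in("pot_foot","pot_handle","axle_end","groove"):
  for d in manip.tip_of(p,l): print(l,round(d["conf"],2),w(p,d["position"]))
p=manip.camera("top")
for l in("pot_foot","axle_end","groove"):
  for d in manip.tip_of(p,l): print(l,round(d["conf"],2),w(p,d["position"]))
T=manip.get_obs();q=R.from_quat(T["ee_rot"]);M=q.as_matrix();print(T["joint_pos"],T["clock"])
tgt=np.array([.4525,-.2815,.36]);print(M.T@(tgt-T["position"]))
E
```

```text
pot_foot 0.9 [ 0.5964  0.1077 -0.0007]
pot_foot 0.72 [0.5098 0.324  0.0031]
pot_handle 0.9 [0.5881 0.1057 0.1148]
pot_handle 0.77 [0.5133 0.3235 0.1212]
pot_handle 0.22 [ 0.6162 -0.4855 -0.0043]
axle_end 0.88 [ 0.5954 -0.0335  0.1568]
axle_end 0.46 [ 0.5011 -0.277   0.0604]
groove 0.66 [ 0.595  -0.0317  0.1379]
groove 0.49 [ 0.5712 -0.2703  0.0365]
pot_foot 0.87 [0.5925 0.1105 0.0005]
axle_end 0.69 [ 0.6    -0.0325  0.1557]
axle_end 0.47 [ 0.4377 -0.5102  0.0008]
axle_end 0.29 [ 0.5979 -0.0327  0.1437]
groove 0.58 [ 0.597  -0.0347  0.14  ]
[-0.0786  0.3413 -0.7261  1.3704  0.2241  1.5146 -1.4684] 11.275
[-0.5054  0.332   0.1183]
```

View pics/placed.png

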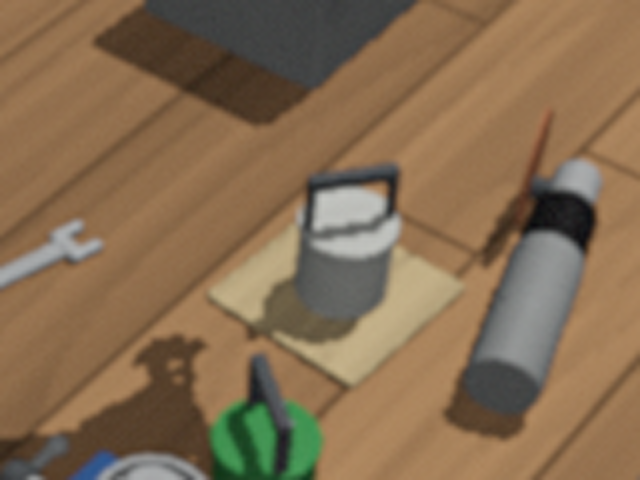

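The pot stands upright and fully on the plywood, at crop (345,255). On to the pliers.

Request:
move_arm:
  plan: [0, 0, 0.08, -0.02, 0.013, 0, 0.0854, 0, 0, 0.2, -0.065, 0.043, 0, 0.0854, 0, 0, 0.32, -0.115, 0.076, 0, 0.0854, 0, 0, 0.44, -0.165, 0.108, 0, 0.0854, 0, 0, 0.56, -0.215, 0.141, 0, 0.0854, 0, 0, 0.68, -0.265, 0.174, 0.01, 0.0854, 0, 0, 0.78, -0.315, 0.207, 0.02, 0.0854, 0, 0, 0.831, -0.365, 0.24, 0.04, 0.0854, 0, 0, 0.831, -0.415, 0.273, 0.07, 0.0854, 0, 0, 0.831, -0.465, 0.305, 0.1, 0.0854, 0, 0, 0.831, -0.495, 0.326, 0.115, 0.0854, 0, 0, 0.831, -0.505, 0.332, 0.118, 0.0854]

```text
clock: 12.78
position: [0.4514, -0.2837, 0.3585]
ee_rot: [1.0, 0.028, -0.002, -0.001]
ft_force: [-0.6, 0.2, 0.8]
grip_width: 1.001
grasp_force: 0.0
```

```bash
python3 - <<'E'
from m import *
p=manip.camera("scene"); save(p,"abovepl.png",(150,190,310,370),3.3)
T=manip.get_obs();M=R.from_quat(T["ee_rot"]).as_matrix();print(T["joint_pos"],T["clock"],M,T["position"])
print(M.T@(np.array([.4525,-.282,.223])-T["position"]))
E
```

```text
[ 0.6579  0.1735 -0.2031  1.7562  0.0375  1.2181 -1.0698] 12.825 [[ 0.9984  0.0562 -0.0024]
 [ 0.0562 -0.9984  0.0008]
 [-0.0023 -0.0009 -1.    ]] [ 0.4517 -0.2835  0.3591]
[ 0.0012 -0.0014  0.1361]
```

View pics/abovepl.png

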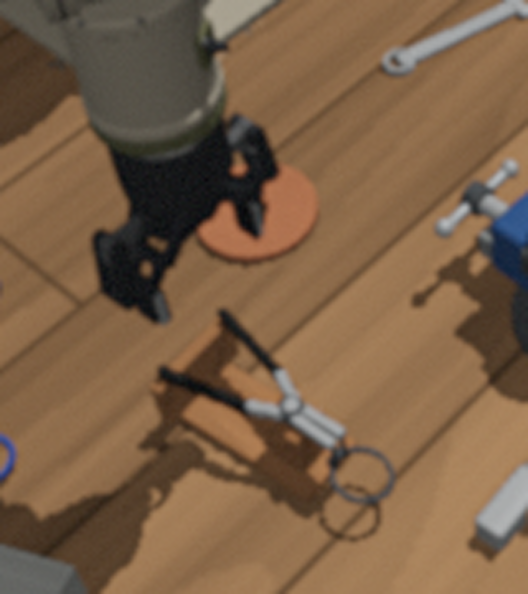

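Request:
move_arm:
  plan: [0, 0, -0.007, 0.001, -0.001, 0.04, 0.0854, 0, 0, -0.007, 0.001, -0.001, 0.09, 0.0854, 0, 0, -0.007, 0.001, -0.001, 0.125, 0.0854, 0, 0, -0.007, 0.001, -0.001, 0.139, 0.0854, 0, 0, -0.007, 0.001, -0.001, 0.14, 0.0854, 0, 0, -0.007, 0.001, -0.001, 0.14, 0.05, 0, 0, -0.007, 0.001, -0.001, 0.14, 0.04, 0, 0, -0.007, 0.001, -0.001, 0.14, 0.03, 0, 0, -0.007, 0.001, -0.001, 0.14, 0.02, 0, 0, -0.007, 0.001, -0.001, 0.14, 0.0, 0, 0, -0.007, 0.001, -0.001, 0.14, 0.0, 0, 0, -0.007, 0.001, -0.001, 0.14, 0.0]
  squeeze: 60

```text
clock: 14.32
position: [0.4538, -0.2806, 0.2229]
ee_rot: [0.999, 0.033, 0.0, 0.001]
ft_force: [-8.7, 1.9, 15.5]
grip_width: 0.33
grasp_force: 58.5
```

```bash
python3 - <<'E'
from m import *
a=manip.camera("scene"); b=manip.camera("top")
for n,p in(("s",a),("t",b)):
  for l in("ring_center","pliers_grip"):
    for d in manip.tip_of(p,l): print(n,l,round(d["conf"],2),w(p,d["position"]))
c=[cv2.resize(p["color"][y:y+100,x:x+100,::-1],(390,390),interpolation=cv2.INTER_CUBIC) for p,x,y in((a,195,250),(b,350,200))]
cv2.imwrite("pics/grip.png",np.hstack(c)); T=manip.get_obs();print(T["clock"],T["position"],T["ft_force"],T["grip_width"]*85.4,T["torque"])
E
```

```text
s ring_center 0.83 [ 0.3202 -0.4396  0.0042]
s ring_center 0.6 [ 0.575  -0.2727  0.0396]
s pliers_grip 0.97 [ 0.2091 -0.3809  0.0119]
s pliers_grip 0.83 [ 0.4543 -0.2819  0.0638]
t ring_center 0.78 [ 0.3163 -0.438   0.0067]
t ring_center 0.57 [ 0.5729 -0.2725  0.0401]
t pliers_grip 0.82 [ 0.2081 -0.3814  0.0136]
14.625 [ 0.4538 -0.2806  0.2228] [-7.6695  1.7072 16.4998] 27.884275136829004 [0.3868 1.5829 0.2135]
```

View pics/grip.png

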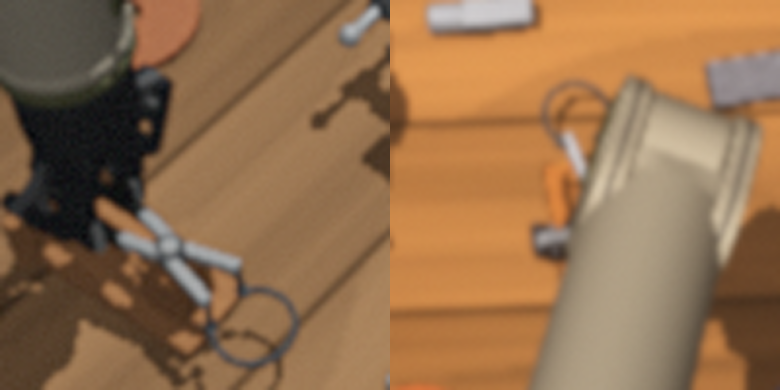

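Both handles are squeezed to about 28 mm, and the ring is visibly spread at scene crop (255,325). Lifting straight up.

Request:
move_arm:
  plan: [0, 0, 0, 0, 0, -0.004, 0, 0, 0, 0, 0, 0, -0.012, 0, 0, 0, 0, 0, 0, -0.03, 0, 0, 0, 0, 0, 0, -0.065, 0, 0, 0, 0, 0, 0, -0.11, 0, 0, 0, 0, 0, 0, -0.145, 0, 0, 0, 0, 0, 0, -0.165, 0, 0, 0, 0, 0, 0, -0.17, 0, 0, 0, 0, 0, 0, -0.17, 0]

```text
clock: 15.75
position: [0.4537, -0.2798, 0.3907]
ee_rot: [0.999, 0.033, 0.0, 0.0]
ft_force: [0.6, 0.3, -3.0]
grip_width: 0.324
grasp_force: 59.3
```

```bash
python3 - <<'E'
from m import *
T=manip.get_obs();M=R.from_quat(T["ee_rot"]).as_matrix();P=np.array(T["position"]);print(T["clock"],P,T["ft_force"],T["grip_width"]*85.4,M)
for n in "scene","top","scene","top":
  p=manip.camera(n)
  for l in("ring_center","pliers_grip","pliers"):
    for d in manip.tip_of(p,l):
      q=w(p,d["position"])
      if q[2]>.15: print(n,l,round(d["conf"],2),q,"tool",M.T@(q-P))
E
```

```text
15.75 [ 0.4537 -0.2798  0.3907] [ 0.6073  0.3208 -2.988 ] 27.71113796363064 [[ 0.9978  0.0669  0.0001]
 [ 0.0669 -0.9978 -0.0001]
 [ 0.0001  0.0001 -1.    ]]
scene ring_center 0.96 [ 0.5722 -0.2717  0.2025] tool [ 0.1187 -0.0002  0.1882]
scene pliers_grip 0.79 [ 0.4546 -0.2818  0.2353] tool [0.0007 0.0021 0.1554]
scene pliers 0.61 [ 0.5034 -0.2757  0.225 ] tool [ 0.0498 -0.0008  0.1657]
top ring_center 0.53 [ 0.5707 -0.2704  0.2038] tool [ 0.1174 -0.0016  0.1869]
top pliers 0.57 [ 0.5073 -0.2718  0.2281] tool [ 0.054  -0.0044  0.1626]
scene ring_center 0.89 [ 0.5722 -0.2705  0.2073] tool [ 0.1188 -0.0014  0.1834]
scene pliers_grip 0.82 [ 0.4549 -0.2833  0.2328] tool [0.0009 0.0036 0.158 ]
scene pliers 0.97 [ 0.5008 -0.2774  0.2264] tool [0.0471 0.0008 0.1643]
top ring_center 0.66 [ 0.5721 -0.2733  0.2054] tool [0.1185 0.0014 0.1853]
top pliers 0.58 [ 0.5117 -0.2736  0.2267] tool [ 0.0582 -0.0023  0.164 ]
top pliers 0.25 [ 0.573  -0.2745  0.2052] tool [0.1194 0.0027 0.1855]
```

Request:
move_arm:
  plan: [0, 0, 0, 0.003, -0.015, 0, 0, 0, 0, 0, 0.009, -0.05, 0, 0, 0, 0, 0, 0.017, -0.095, 0, 0, 0, 0, 0, 0.025, -0.14, 0, 0, 0, 0, 0, 0.033, -0.185, 0, 0, 0, 0, 0, 0.039, -0.22, 0, 0, 0, 0, 0, 0.041, -0.233, 0, 0, 0, 0, 0, 0.041, -0.235, 0, 0, 0, 0, 0, 0.041, -0.235, 0, 0]

```text
clock: 17.68
position: [0.4789, -0.0437, 0.3907]
ee_rot: [0.999, 0.033, -0.0, 0.0]
ft_force: [-0.2, -0.1, -2.5]
grip_width: 0.327
grasp_force: 59.3
```

```bash
python3 - <<'E'
from m import *
T=manip.get_obs();M=R.from_quat(T["ee_rot"]).as_matrix();P=np.array(T["position"]);print(T["clock"],P,T["ft_force"],M)
c=[]
for n in "scene","top":
  p=manip.camera(n)
  for l in("ring_center","axle_end","groove"):
    for d in manip.tip_of(p,l):
      q=w(p,d["position"])
      if q[2]>.1: print(n,l,round(d["conf"],2),q,np.round(px(p,q),1))
  np.savez("last_"+n,color=p["color"],fx=p["fx"],fy=p["fy"],cx=p["cx"],cy=p["cy"],cam_to_world=p["cam_to_world"])
  u,v=px(p,(.597,-.034,.17)); x,y=int(u)-32,int(v)-32; print(n,x,y)
  c.append(cv2.resize(p["color"][y:y+64,x:x+64,::-1],(384,384),interpolation=cv2.INTER_CUBIC))
cv2.imwrite("pics/above.png",np.hstack(c))
E
```

```text
17.675 [ 0.4789 -0.0437  0.3907] [-0.219  -0.0742 -2.5062] [[ 0.9979  0.0653 -0.0001]
 [ 0.0653 -0.9979 -0.0004]
 [-0.0001  0.0004 -1.    ]]
scene ring_center 0.62 [ 0.5977 -0.0347  0.2062] [328.2 237.5]
scene axle_end 0.83 [ 0.5952 -0.0334  0.1558] [327.4 249.9]
scene groove 0.96 [ 0.5959 -0.0363  0.1396] [326.8 254.7]
scene 295 214
top axle_end 0.82 [ 0.5968 -0.033   0.1567] [323.6 215.1]
top groove 0.74 [ 0.5968 -0.0361  0.1397] [324.6 216.4]
top 291 181
```

View pics/above.png

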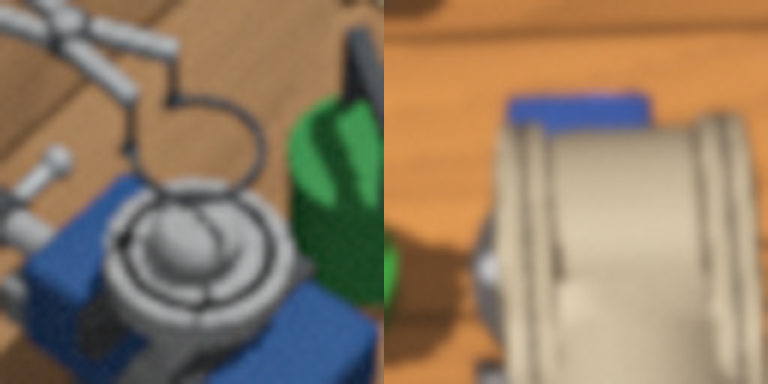

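```bash
cat > fit.py <<'E'
from m import *
def fit(p,c,z,rs,a0,a1,dark=True,span=.008,step=.0005):
    g=cv2.GaussianBlur(cv2.cvtColor(p["color"],cv2.COLOR_RGB2GRAY),(0,0),.6).astype(np.float32)
    lp=g-cv2.GaussianBlur(g,(0,0),4)
    a=np.radians(np.arange(a0,a1,3)); best=[]
    T=np.array(p["cam_to_world"])
    for r in rs:
        for x in np.arange(-span,span+1e-9,step):
            for y in np.arange(-span,span+1e-9,step):
                W=np.stack([c[0]+x+r*np.cos(a),c[1]+y+r*np.sin(a),0*a+z],1)
                C=(W-T[:3,3])@T[:3,:3]
                u=(p["fx"]*C[:,0]/C[:,2]+p["cx"]).astype(np.float32);v=(p["fy"]*C[:,1]/C[:,2]+p["cy"]).astype(np.float32)
                best.append((float(cv2.remap(lp,u[None],v[None],cv2.INTER_LINEAR).mean()),r,c[0]+x,c[1]+y))
    best.sort(); B=np.array(best[:12]); return B[0],B.mean(0)
E
python3 - <<'E'
from fit import *
p=dict(np.load("last_scene.npz"))
print("ring",fit(p,(.597,-.0355),.2048,np.arange(.024,.029,.0005),-130,140))
print("brg",fit(p,(.597,-.034),.1375,np.arange(.03,.036,.0005),-100,75))
for P in((.597,-.0355,.205),(.5967,-.034,.1375)): print(px(p,P))
E
```

```text
ring (array([-26.0977,   0.027 ,   0.597 ,  -0.038 ]), array([-25.8157,   0.0269,   0.597 ,  -0.038 ]))
brg (array([-14.9866,   0.0305,   0.597 ,  -0.0345]), array([-14.7493,   0.0305,   0.5968,  -0.0344]))
(np.float64(327.70646444168176), np.float64(237.93134925100688))
(np.float64(327.5717164562038), np.float64(254.83637109233072))
```

Request:
move_arm:
  plan: [0, 0, 0, 0, -0.002, 0.01, 0, 0, 0, 0, 0, -0.002, 0.025, 0, 0, 0, 0, 0, -0.002, 0.034, 0, 0, 0, 0, 0, -0.002, 0.035, 0, 0, 0, 0, 0, -0.002, 0.035, 0]

```text
clock: 18.7
position: [0.479, -0.0407, 0.3558]
ee_rot: [0.999, 0.033, 0.0, 0.0]
ft_force: [0.6, 0.1, -1.8]
grip_width: 0.324
grasp_force: 59.3
```

```bash
python3 - <<'E'
from fit import *
T=manip.get_obs();print(T["clock"],T["position"],T["ft_force"])
p=manip.camera("scene")
print("ring",fit(p,(.597,-.0345),.17,np.arange(.026,.028,.0005),-130,140))
print("brg",fit(p,(.597,-.034),.1375,np.arange(.03,.036,.0005),-100,75))
for l in("ring_center","pliers_grip"):
  for d in manip.tip_of(p,l): print(l,round(d["conf"],2),w(p,d["position"]))
u,v=px(p,(.597,-.034,.16)); x,y=int(u)-40,int(v)-30; print(x,y)
cv2.imwrite("pics/near.png",cv2.resize(p["color"][y:y+60,x:x+80,::-1],(800,600),interpolation=cv2.INTER_CUBIC))
E
```

```text
18.7 [ 0.479  -0.0407  0.3558] [ 0.6426  0.0564 -1.7707]
ring (array([-20.7131,   0.0265,   0.5975,  -0.0345]), array([-20.3638,   0.0265,   0.5975,  -0.0345]))
brg (array([-14.6975,   0.031 ,   0.596 ,  -0.035 ]), array([-14.5292,   0.0308,   0.5964,  -0.0352]))
ring_center 0.91 [ 0.5971 -0.0326  0.17  ]
ring_center 0.78 [ 0.3201 -0.441   0.003 ]
pliers_grip 0.86 [ 0.4779 -0.0412  0.1979]
pliers_grip 0.63 [ 0.2098 -0.3828  0.013 ]
287 219
```

View pics/near.png

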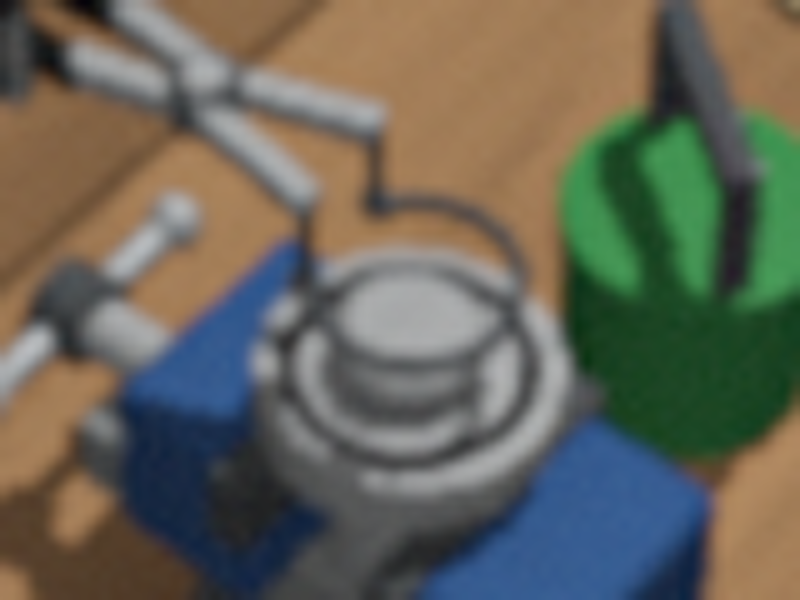

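The ring encircles the axle end in view (ring around crop (415,285), axle end at (420,310)). Lowering with force checks.

Request:
move_arm:
  plan: [0, 0, 0, 0, 0, 0.005, 0, 0, 0, 0, 0, 0, 0.01, 0, 0, 0, 0, 0, 0, 0.014, 0, 0, 0, 0, 0, 0, 0.018, 0, 0, 0, 0, 0, 0, 0.021, 0, 0, 0, 0, 0, 0, 0.021, 0]

```text
clock: 19.6
position: [0.4789, -0.0407, 0.3345]
ee_rot: [0.999, 0.033, -0.0, -0.0]
ft_force: [1.1, 1.2, -1.9]
grip_width: 0.323
grasp_force: 59.3
```

Request:
move_arm:
  plan: [0, 0, 0, 0, 0, 0.002, 0, 0, 0, 0, 0, 0, 0.004, 0, 0, 0, 0, 0, 0, 0.006, 0, 0, 0, 0, 0, 0, 0.0075, 0, 0, 0, 0, 0, 0, 0.0075, 0]

```text
clock: 20.23
position: [0.4789, -0.0407, 0.3271]
ee_rot: [0.999, 0.033, -0.0, 0.0]
ft_force: [0.4, 0.7, -1.9]
grip_width: 0.322
grasp_force: 59.3
```

Still free. I feel for the bearing face in small steps.

Request:
move_arm:
  plan: [0, 0, 0, 0, 0, 0.0005, 0, 0, 0, 0, 0, 0, 0.001, 0, 0, 0, 0, 0, 0, 0.0015, 0, 0, 0, 0, 0, 0, 0.0015, 0]

```text
clock: 20.72
position: [0.4789, -0.0408, 0.3257]
ee_rot: [0.999, 0.033, 0.0, 0.0]
ft_force: [-0.6, -0.4, -1.2]
grip_width: 0.323
grasp_force: 59.4
```

Request:
move_arm:
  plan: [0, 0, 0, 0, 0, 0.0005, 0, 0, 0, 0, 0, 0, 0.001, 0, 0, 0, 0, 0, 0, 0.001, 0]

```text
clock: 21.1
position: [0.4789, -0.0407, 0.3248]
ee_rot: [0.999, 0.033, 0.0, 0.0]
ft_force: [-0.9, 0.1, -0.7]
grip_width: 0.321
grasp_force: 59.7
```

Request:
move_arm:
  plan: [0, 0, 0, 0, 0, 0.0005, 0, 0, 0, 0, 0, 0, 0.001, 0, 0, 0, 0, 0, 0, 0.001, 0]

```text
clock: 21.48
position: [0.4789, -0.0407, 0.3238]
ee_rot: [0.999, 0.033, 0.0, 0.0]
ft_force: [-2.7, -0.6, 2.6]
grip_width: 0.322
grasp_force: 60.1
```

```bash
python3 - <<'E'
from fit import *
T=manip.get_obs();print(T["clock"],T["position"],T["ft_force"],T["torque"],T["grip_width"])
p=manip.camera("scene")
print("ring",fit(p,(.597,-.0345),.14,np.arange(.026,.028,.0005),-130,140))
for l in("ring_center","groove","pliers_grip","pot_foot"):
  for d in manip.tip_of(p,l): print(l,round(d["conf"],2),w(p,d["position"]))
u,v=px(p,(.597,-.034,.16)); x,y=int(u)-40,int(v)-30
cv2.imwrite("pics/groove.png",cv2.resize(p["color"][y:y+60,x:x+80,::-1],(800,600),interpolation=cv2.INTER_CUBIC))
E
```

```text
21.475 [ 0.4789 -0.0407  0.3238] [-2.6794 -0.5983  2.5622] [-0.0122  0.2597  0.0432] 0.32155244619892825
ring (array([-28.2421,   0.028 ,   0.5985,  -0.034 ]), array([-28.0324,   0.0276,   0.5991,  -0.034 ]))
ring_center 0.9 [ 0.598  -0.0295  0.1395]
ring_center 0.81 [ 0.318  -0.4418  0.0055]
ring_center 0.28 [0.5164 0.3208 0.0055]
groove 0.65 [ 0.5941 -0.0296  0.1409]
pliers_grip 0.78 [ 0.48   -0.0444  0.1646]
pliers_grip 0.65 [ 0.2098 -0.3837  0.013 ]
pot_foot 0.86 [0.5074 0.3209 0.004 ]
pot_foot 0.59 [ 0.5953  0.1066 -0.0026]
```

View pics/groove.png

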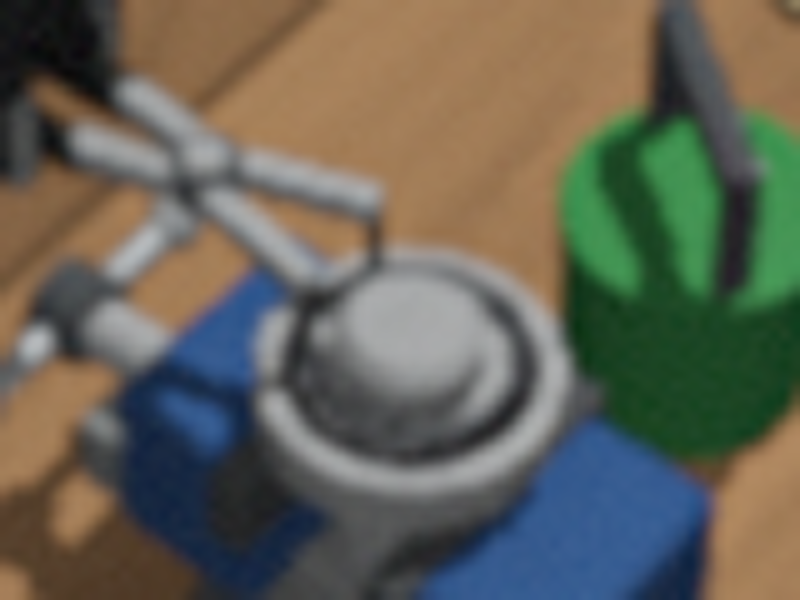

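The ring lies around the axle on the bearing's face at crop (410,360), with about 4 N of contact and the pliers still squeezed.

```bash
python3 -c "
from workcell import manip
print(manip.hand_in())"
```

```text
the job is handed in; nothing more can be done
None
```

I set the pot upright and fully on the plywood, and the squeezed pliers now hold the spread ring around the axle at its groove, resting lightly (about 4 N) on the bearing's face; I handed in at about 22 s, and no verdict came back.

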